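# One click more on the bur cleaner

## Task

The burs in the ultrasonic cleaner need a longer wash. With a fingertip, turn the large knurled time dial clockwise (seen from above) by exactly one click, to the next setting up from where it stands, then press the round start key all the way down and let it come up again. Leave the small heat dial, the tank lid and the things standing around the cleaner as they are; nothing has to be gripped or lifted.

Things in the scene. Friction and masses are not known exactly. Their poses are not given: they have to be found in the camera images.
- cleaner: bench-top ultrasonic cleaner, fixed: 250 mm deep (x), 220 wide (y). Origin under its middle, on the counter; x points from its control front to its back, y to its left seen from the front, z up. Front face at x = -125 mm. Its front 85 mm is a level grey deck 80 mm high, behind it the tank (rim 105 mm) under the lid. On the deck from left (+y): large time dial, small heat dial, start key
- time_dial_centre (a point): on the time dial's axis, at its top face (82 mm above the counter; x = -103, y = 58 mm in the cleaner's frame). The dial is a flat black disc with a vertical axis, 60 mm across, 14 mm thick (68 to 82 mm above the counter), with a straight-knurled edge, let into the deck so that its top stands 2 mm proud
- time_dial_edge (a point): fixed point of the cleaner at the front-most point of the time dial's knurled edge, half-way up it (75 mm above the counter; x = -133, y = 58 mm in the cleaner's frame). Here the dial overhangs the cleaner's front face by 8 mm with nothing underneath: the edge can be rubbed sideways by a fingertip that has come down in front of the machine and presses towards +x
- time_dial_mark (a point): on the white index line on the time dial's top face, 24 mm from its axis; turns with the dial
- time_dial (a joint): time dial angle, rad, growing clockwise from above (its front edge moves to the cleaner's +y). Sprung clicks every 0.524 rad (15.7 mm along the edge) from 0 to 3.665; starts resting at 0.524 or 1.047. Leaving a click takes about 0.04 N m (1.3 N along the edge; the knurl grips well: press with 4 to 8 N); past half-way it springs on into the next click once the finger lets go
- heat_dial_centre (a point): on the axis of the small heat dial, at its top face: the same kind of knurled disc, 38 mm across, also let into the deck and overhanging the front by 7 mm; in the cleaner's frame at x = -113, y = -16 mm. To be left alone
- heat_dial_mark (a point): on the heat dial's white index line, 15 mm from its axis; turns with it
- start_key_top (a point): middle of the top face of the start key, moving with it: a round white push key 25 mm across in a flat steel collar 34 mm across, its top 10 mm above the deck (90 mm above the counter) when up; in the cleaner's frame at x = -88, y = -75 mm. It is pressed straight down
- start_key (a joint): how far the start key is pressed, m: 0 up, 0.005 fully down (about 4 N); springs back when let go
- tank_lid: loose black lid lying on the tank, 156 x 216 mm, with a 10 mm lip inside the opening and a steel strap handle whose top is 134 mm above the counter. Origin in the middle of the underside of its flange, x and y along the cleaner's
- bur_block: loose aluminium bur stand, 40 (x) x 85 (y) x 44 mm high with the burs, standing in front and to the left of the cleaner. Origin under its middle
- brush_tube: loose clear tube with a white cap, standing upright to the right of the cleaner: 30 mm across, 118 mm tall. Origin under its middle
- carton: loose white and blue carton standing upright to the left of the cleaner: 34 (x) x 62 (y) x 105 mm tall. Origin under its middle

How it is judged (in metres and radians):
On the way, in this order (a step that is already met when the one before it is completed fails the run):
1. the time dial rests in the next click up (distance of time_dial_mark from where it was at the start of the episode between 0.0093 and 0.0155 m and (value of joint time_dial between 0.917198 and 1.1772 rad or value of joint time_dial between 1.4408 and 1.7008 rad) and velocity of joint time_dial between -0.1 and 0.1 rad/s), for 0.3 s.
2. the start key is pressed all the way down (value of joint start_key above 0.004 m), for 0.05 s.
At the end, for the whole second after the job is handed in: Time dial at rest one click (0.524 rad, within about 0.12) clockwise of its first setting; start key pressed at least 4 mm after that and up again (within 1 mm); heat dial turned under 0.3 rad, lid moved under 10 mm, bur block, tube and carton under 20 mm (all of step 1 and value of joint start_key below 0.001 m and distance of heat_dial_mark from where it was at the start of the episode below 0.0045 m and distance of tank_lid from where it was at the start of the episode below 0.01 m and distance of each of bur_block, brush_tube, carton from where it was at the start of the episode below 0.02 m); the robot touches nothing.
It fails at once if The tank lid was shifted or lifted by more than 10 mm (distance of tank_lid from where it was at the start of the episode above 0.01 m).
It fails at once if The bur block, the tube or the carton was shifted or lifted by more than 20 mm or tipped by more than 0.35 rad (distance of any of bur_block, brush_tube, carton from where it was at the start of the episode above 0.02 m or angle between any of bur_block, brush_tube, carton's own z axis and vertical above 0.35 rad).
It fails at once if Something other than the fingers pressed on the cleaner (contact force between the arm and cleaner above 2 N).
It fails at once if The small heat dial was turned by more than about 0.3 rad (distance of heat_dial_mark from where it was at the start of the episode above 0.0045 m).
It fails at once if The start key was pressed while the time dial was not one click up from its first setting (value of joint start_key above 0.0035 m and not (distance of time_dial_mark from where it was at the start of the episode between 0.0093 and 0.0155 m and (value of joint time_dial between 0.917198 and 1.1772 rad or value of joint time_dial between 1.4408 and 1.7008 rad))).
It also fails if it takes over 35 s, if anything falls off the work surface, if the arm or the gripper's body presses on something with over 40 N, if the wrist force passes 120 N, or if a joint passes its speed limit or range.

## Robot

A 7-joint arm with a two-finger parallel gripper is mounted at the origin on the work surface. World frame = base frame: x ahead of the robot, y to its left, z up, the work surface at z = 0. Lengths are in m, angles in degrees, forces in N, time in s.
With the tool pointing down it reaches from about 0.425 to 0.875 m from the base axis. Payload 4.7 kg.
Tool frame: the origin (TCP) lies on the centre line of the jaws, within the pads' length; the fingertips stand 8 mm ahead of it and the grasp point (between the pads) lies 11 mm behind it; z points along the fingers, y is the direction in which the jaws open and shut (so a half turn about z gives the same grasp; the last joint's range is limited). The gripper opens to 87 mm and grips with 3 to 60 N. Pads are 19 mm wide; open, the fingers measure 117 mm over their backs; the gripper's body (75 mm by 190 mm) begins 51 mm behind the grasp point.
Start: joints at [75.006, 18.392, -4.016, 83.108, 1.295, 78.541, -3.26], TCP at [0.177, -0.625, 0.231] pointing down, gripper open.
Joint ranges: [-163.93, 163.93], [-17.29, 119.83], [-79.2, 71.16], [3.27, 140.29], [-89.18, 269.18], [5.43, 117.66], [-154.24, 154.24]. Speed limits (degrees/s): [147.25, 147.25, 180, 180, 180, 180, 180].

## Interface

Orientations are given as [roll, pitch, yaw] about the fixed x, y, z axes, in that order (R = Rz(yaw) Ry(pitch) Rx(roll)).
In Python, from cell import status, vision, workorder gives the robot as it stands.
- The arm moves only by the tool step_arm, never from a script. Its argument "series" is a list of rows, each an object of numbers: "ax", "ay", "az": the turn, a rotation vector about the world's x, y, z in degrees; "x", "y", "z": the shift along the world's x, y, z in m; "claw": the opening in per cent of the stroke, from 0 (shut) to 100 (fully open). In form: [{"ax": .., "ay": .., "az": .., "x": .., "y": .., "z": .., "claw": ..}, ...]. A call has 1 to 12 rows; each row is the pose to reach, as a shift and turn from the pose commanded when the call began; what a row does not reach only later rows make up. A row lasts 1/10 s, in which the tool goes at most 50 mm and 8.59 degrees, less where a joint would pass 70% of its speed; a pose out of reach is approached as far as the arm can. A call with a gripper value outside its range is refused whole. The fingers move at their own pace and stop on an object; "squeeze" is the grip in N (left out, the last holds). Time passes only in rows, so rows that repeat a pose let the fingers close. It gives the time, the measured TCP pose, the force and the opening at its end, in the units of the state.
- status.get_obs(): the state, without advancing time (a new reading comes with each control period).
- vision.read_camera(name): name is "scene" or "top" or "wrist"; returns the picture (420x560x3 uint8, red, green, blue); there is no depth.
- vision.camera_params(name): a dict with "fovy" (degrees; the focal length in pixels is half the picture's height over the tangent of half this angle, whatever the lens; pixels are square), "cx", "cy" (the principal point, pixels), "dist" ([k1, k2, p1, p2, k3] as OpenCV has them; the pictures are not rectified), "eye" and "orientation" of the camera in the world; the wrist camera has in their place "tool_from_camera" (4x4, takes a point from camera to tool coordinates, whose origin is the TCP and whose axes are the flange's). Camera axes: x right, y down, z forward; pixel columns grow to the right and rows downward; lengths in m; the calibration is good to about 2 mm. A picture is of the moment at which its call begins: read the wrist's pose just before it. camera_params takes no time and is no camera call.
- workorder.sign_off(): hands the job in, once; it reports no verdict.
The state is a dict: "time_s": time; "qpos": joint angles; "joint_velocities": joint speeds; "effort": joint torques, N m; "tool_pos": TCP position; "tool_rot": TCP orientation; "force": force on the tool from outside, world axes, zero at the start; "wrist_torque": the same for the moment, N m; "grip_width": finger opening in m.
Only numpy, scipy, OpenCV 4.12 (cv2) and the standard library are available. Lean on these libraries where they do the work, as an engineer would, in place of code of your own. Each camera call takes 0.05 s, during which the arm holds its last target.

## Working session

There is one attempt and no reset: what is moved stays moved. The work goes in short steps, Python scripts to look and compute and a tool call to move; the robot and the scene stay as the last step left them, time stands still between calls to the robot, and variables do not carry over. Pictures are saved under pics/ and viewed, and the job is handed in when it is done.

Besides the shell and the picture viewer there is one more tool, called after "Request:" by a JSON object that holds its "api" and its "payload". step_arm: Moves the arm, as the interface text tells. Its arguments: {"type":"object","properties":{"series":{"type":"array"},"squeeze":{"type":"number"}},"required":["series"]}

```bash
ls; mkdir -p pics
python3 - <<'E'
from cell import status, vision
import cv2
print(status.get_obs())
for n in ["scene","top","wrist"]:
    print(n,vision.camera_params(n))
    cv2.imwrite(f"pics/{n}0.png",vision.read_camera(n)[:,:,::-1])
E
```

```text
pics
{'time_s': 0.0, 'qpos': array([75.00760248, 18.44119526, -4.01579868, 83.17644622,  1.29633272,
       78.53964047, -3.25900338]), 'joint_velocities': array([ 0.02831002, -0.09260709, -0.0353357 , -0.07480274, -0.02931425,
       -0.0469048 ,  0.06969239]), 'effort': array([-3.08749259e-04, -4.91285169e+01, -4.04254971e-01, -3.12527347e+01,
       -6.40660571e-02,  4.36868286e-02,  1.90952210e-04]), 'tool_pos': array([ 0.17678322, -0.62493165,  0.2294238 ]), 'tool_rot': array([-1.79888038e+02,  6.96575803e-03,  1.58037046e+01]), 'force': array([-0.3193652 , -0.15463465, -0.83769617]), 'wrist_torque': array([0.03849747, 0.01086034, 0.0263391 ]), 'grip_width': 0.0869607346918138}
scene {'fovy': 48.15228686524661, 'cx': 278.36699552791214, 'cy': 214.67915062709085, 'dist': array([-0.03464386,  0.        ,  0.        ,  0.        ,  0.        ]), 'eye': array([ 1.15450558, -0.28457174,  0.91193104]), 'orientation': array([-142.48320309,    0.24580378,   57.93501281])}
top {'fovy': 55.80238496116731, 'cx': 282.7070908305012, 'cy': 210.71168986169857, 'dist': array([-0.06023055,  0.        ,  0.        ,  0.        ,  0.        ]), 'eye': array([0.53725632, 0.01649577, 0.99155521]), 'orientation': array([-175.78512621,    1.63782105,  -90.48746739])}
wrist {'fovy': 60.42366193542466, 'cx': 287.49616752789757, 'cy': 215.00552645501216, 'dist': array([-0.07173527,  0.        ,  0.        ,  0.        ,  0.        ]), 'tool_from_camera': array([[ 1.14837281e-03, -9.58446550e-01, -2.85269859e-01,
         7.83491641e-02],
       [ 9.99999255e-01,  9.82749830e-04,  7.23731461e-04,
        -2.36343187e-04],
       [-4.13309017e-04, -2.85270477e-01,  9.58446965e-01,
        -1.53437485e-01],
       [ 0.00000000e+00,  0.00000000e+00,  0.00000000e+00,
         1.00000000e+00]])}
```

View pics/scene0.png

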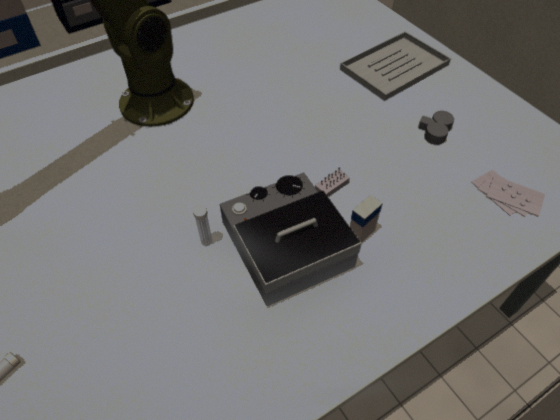

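View pics/top0.png

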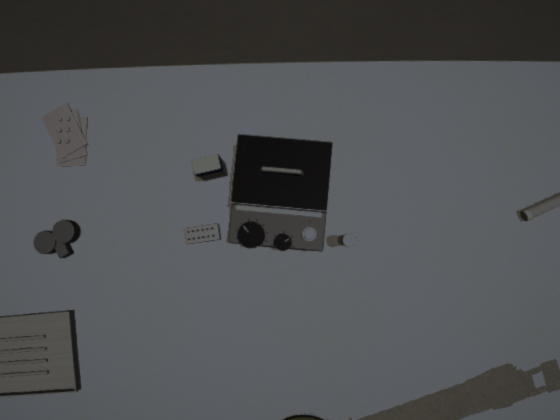

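View pics/wrist0.png

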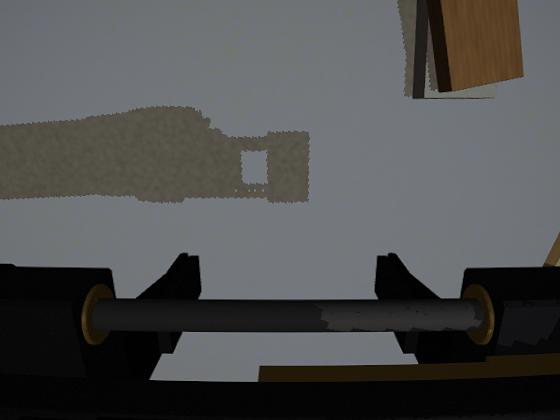

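Scene and top show the cleaner in front of the robot (top: body about cols 228-332, rows 135-250; time dial about (251,235), heat dial (283,242), key (309,234)). The lighting is dim, so I'll enlarge and brighten the crops.

Run:
```python
import cv2,numpy as np
for n,(x0,y0,w,h),s in [("top",(170,120,200,150),4),("scene",(180,150,220,160),3.6)]:
    im=cv2.imread(f"pics/{n}0.png")[y0:y0+h,x0:x0+w]
    im=(255*(im/255.)**0.5).astype(np.uint8)
    im=cv2.resize(im,None,fx=s,fy=s,interpolation=cv2.INTER_CUBIC)
    cv2.imwrite(f"pics/{n}0c.png",im)
```

```text
(no output)
```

View pics/top0c.png

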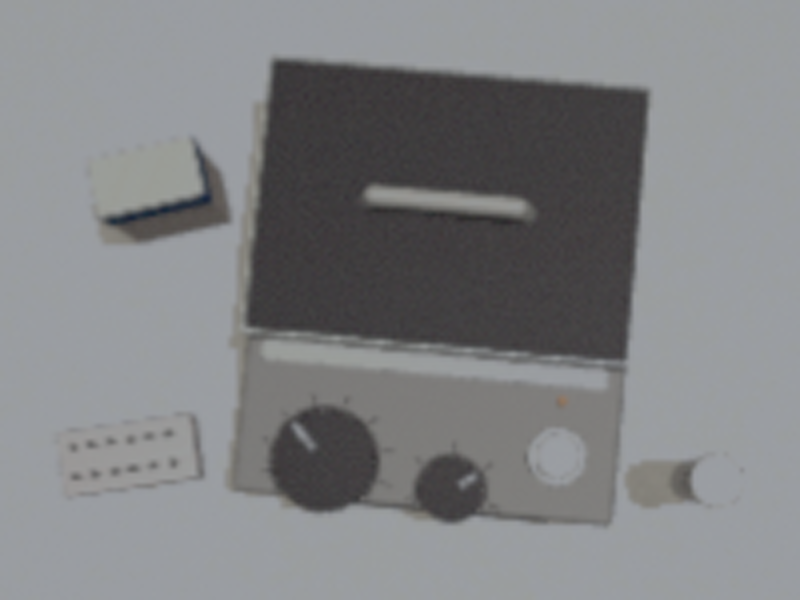

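View pics/scene0c.png

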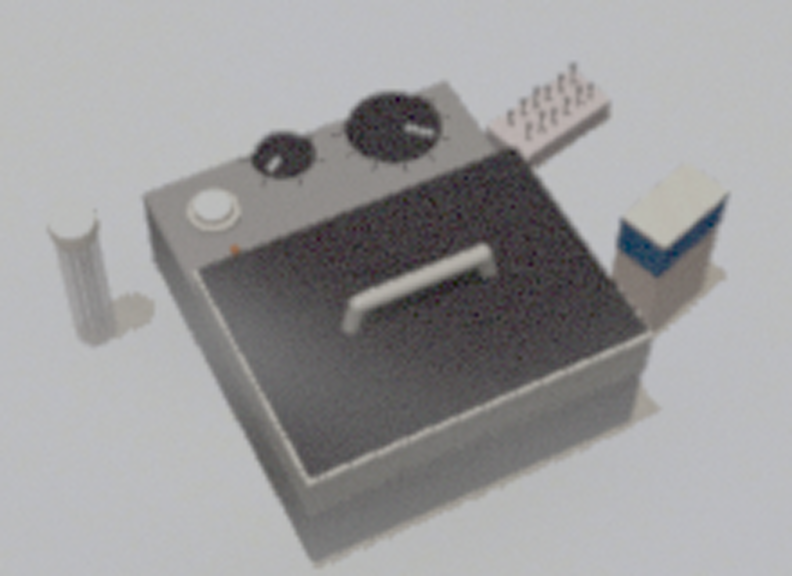

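```bash
cat > h.py <<'E'
import numpy as np,cv2
from scipy.spatial.transform import Rotation as Ro
from scipy.optimize import least_squares
from cell import status, vision
def cam(n,obs=None):
    p=vision.camera_params(n); f=210/np.tan(np.radians(p["fovy"])/2)
    K=np.array([[f,0,p["cx"]],[0,f,p["cy"]],[0,0,1]])
    if n=="wrist":
        T=np.eye(4);T[:3,:3]=Ro.from_euler("xyz",obs["tool_rot"],degrees=True).as_matrix();T[:3,3]=obs["tool_pos"]
        T=T@p["tool_from_camera"];R=T[:3,:3];e=T[:3,3]
    else: R=Ro.from_euler("xyz",p["orientation"],degrees=True).as_matrix();e=np.array(p["eye"])
    return K,np.array(p["dist"]),R,e
def proj(c,P):
    K,d,R,e=c; r=R.T
    return cv2.projectPoints(np.array(P,float).reshape(-1,1,3),cv2.Rodrigues(r)[0],-r@e,K,d)[0][:,0]
def onz(c,px,z):
    K,d,R,e=c
    u=cv2.undistortPoints(np.array(px,float).reshape(-1,1,2),K,d)[:,0]
    v=np.c_[u,np.ones(len(u))]@R.T
    return e+v*((z-e[2])/v[:,2])[:,None]
def loc(P,q):
    P=np.atleast_2d(np.array(P,float)); c,s=np.cos(q[2]),np.sin(q[2])
    return np.c_[q[0]+c*P[:,0]-s*P[:,1],q[1]+s*P[:,0]+c*P[:,1],P[:,2]]
E
python3 - <<'E'
from h import *
ct,cs=cam("top"),cam("scene")
cr=lambda a,s,o:(np.array(a,float)+.5)/s-.5+np.array(o)
names=["dial","heat","key","FL","FR"]
P=[[-.103,.058,.082],[-.113,-.016,.082],[-.088,-.075,.09],[-.125,.11,.08],[-.125,-.11,.08]]
T=cr([(325,457),(451,487),(556,456),(230,490),(610,523)],4,(170,120))
S=cr([(393,127),(284,155),(213,207),(447,83),(145,196)],3.6,(180,150))
for z,i in zip(np.array(P)[:,2],range(5)): print(names[i],onz(ct,T[i],z),onz(cs,S[i],z))
def res(q,which):
    r=[]
    if 't' in which: r.append((proj(ct,loc(P,q))-T).ravel())
    if 's' in which: r.append((proj(cs,loc(P,q))-S).ravel())
    return np.concatenate(r)
for w in ["t","s","ts"]:
    o=least_squares(res,[.55,0.04,0],args=(w,),loss="soft_l1"); print(w,o.x,np.degrees(o.x[2]),np.round(res(o.x,w).reshape(-1,2),1).tolist())
q=o.x
print("dial,edge,heat,key",loc([[-.103,.058,.082],[-.133,.058,.075],[-.113,-.016,.082],[-.088,-.075,.09]],q))
m=onz(ct,cr([(303,437)],4,(170,120)),.082)[0];print("mark",m)
for px,z,n in [((150,180),.105,"carton"),((130,455),.04,"bur"),((718,480),.118,"tube")]: print(n,onz(ct,cr([px],4,(170,120)),z))
E
```

```text
dial [[0.55195459 0.11553907 0.082     ]] [[0.55122531 0.11797651 0.082     ]]
heat [[0.53418465 0.04329019 0.082     ]] [[0.53388204 0.04593225 0.082     ]]
key [[ 0.55122422 -0.01663723  0.09      ]] [[ 0.55266455 -0.0160013   0.09      ]]
FL [[0.53344012 0.17076768 0.08      ]] [[0.53633994 0.17039673 0.08      ]]
FR [[ 0.51285251 -0.04734078  0.08      ]] [[ 0.51462698 -0.04476763  0.08      ]]
t [ 0.64766283  0.04857203 -0.10063049] -5.765702476054132 [[-0.5, 0.4], [-0.3, 0.2], [0.2, -0.6], [0.1, -0.4], [0.4, 0.3]]
s [ 0.64846486  0.05010585 -0.10070736] -5.770106475588849 [[0.2, 0.1], [-0.0, 0.2], [0.3, 0.1], [0.3, -0.6], [-1.1, -0.1]]
ts [ 0.64806419  0.04924923 -0.10123753] -5.800483469122603 [[-0.8, 0.2], [-0.6, 0.1], [-0.1, -0.8], [-0.2, -0.6], [0.1, 0.1], [-0.2, 0.2], [-0.4, 0.2], [-0.1, 0.2], [-0.0, -0.5], [-1.5, -0.1]]
dial,edge,heat,key [[ 0.55145331  0.11736193  0.082     ]
 [ 0.52160692  0.12039387  0.075     ]
 [ 0.53402573  0.04475147  0.082     ]
 [ 0.55293491 -0.01647306  0.09      ]]
mark [0.56354895 0.12820074 0.082     ]
carton [[0.71007963 0.212874   0.105     ]]
bur [[0.55478035 0.23842435 0.04      ]]
tube [[ 0.53678897 -0.10414818  0.118     ]]
```

Request:
{"api": "step_arm", "payload": {"series": [{"x": 0.03, "y": 0.03, "az": -1.8, "claw": 0}, {"x": 0.06, "y": 0.06, "az": -3.6, "claw": 0}, {"x": 0.09, "y": 0.09, "az": -5.4, "claw": 0}, {"x": 0.12, "y": 0.12, "az": -7.2, "claw": 0}, {"x": 0.15, "y": 0.15, "az": -9, "claw": 0}, {"x": 0.18, "y": 0.18, "az": -10.8, "claw": 0}, {"x": 0.21, "y": 0.21, "az": -12.6, "claw": 0}, {"x": 0.24, "y": 0.24, "az": -14.4, "claw": 0}, {"x": 0.27, "y": 0.27, "az": -16.2, "claw": 0}, {"x": 0.275, "y": 0.315, "az": -18, "claw": 0}, {"x": 0.28, "y": 0.36, "az": -19.8, "claw": 0}, {"x": 0.285, "y": 0.405, "az": -21.6, "claw": 0}], "squeeze": 20}}

```text
invalid input
```

Request:
{"api": "step_arm", "payload": {"series": [{"ax": 0, "ay": 0, "az": -1.8, "x": 0.03, "y": 0.03, "z": 0, "claw": 0}, {"ax": 0, "ay": 0, "az": -3.6, "x": 0.06, "y": 0.06, "z": 0, "claw": 0}, {"ax": 0, "ay": 0, "az": -5.4, "x": 0.09, "y": 0.09, "z": 0, "claw": 0}, {"ax": 0, "ay": 0, "az": -7.2, "x": 0.12, "y": 0.12, "z": 0, "claw": 0}, {"ax": 0, "ay": 0, "az": -9, "x": 0.15, "y": 0.15, "z": 0, "claw": 0}, {"ax": 0, "ay": 0, "az": -10.8, "x": 0.18, "y": 0.18, "z": 0, "claw": 0}, {"ax": 0, "ay": 0, "az": -12.6, "x": 0.21, "y": 0.21, "z": 0, "claw": 0}, {"ax": 0, "ay": 0, "az": -14.4, "x": 0.24, "y": 0.24, "z": 0, "claw": 0}, {"ax": 0, "ay": 0, "az": -16.2, "x": 0.27, "y": 0.27, "z": 0, "claw": 0}, {"ax": 0, "ay": 0, "az": -18, "x": 0.275, "y": 0.315, "z": 0, "claw": 0}, {"ax": 0, "ay": 0, "az": -19.8, "x": 0.28, "y": 0.36, "z": 0, "claw": 0}, {"ax": 0, "ay": 0, "az": -21.6, "x": 0.285, "y": 0.405, "z": 0, "claw": 0}], "squeeze": 20}}

```text
time_s: 1.35
tool_pos: [0.4619, -0.2185, 0.2302]
tool_rot: [-180.0, 0.0, -5.9]
force: [0.4, 0.1, -0.0]
grip_width: 0.0029
```

Request:
{"api": "step_arm", "payload": {"series": [{"ax": 0, "ay": 0, "az": 0, "x": 0.004, "y": 0.042, "z": 0, "claw": 0}, {"ax": 0, "ay": 0, "az": 0, "x": 0.008, "y": 0.084, "z": 0, "claw": 0}, {"ax": 0, "ay": 0, "az": 0, "x": 0.012, "y": 0.126, "z": 0, "claw": 0}, {"ax": 0, "ay": 0, "az": 0, "x": 0.016, "y": 0.168, "z": 0, "claw": 0}, {"ax": 0, "ay": 0, "az": 0, "x": 0.02, "y": 0.21, "z": 0, "claw": 0}, {"ax": 0, "ay": 0, "az": 0, "x": 0.024, "y": 0.252, "z": 0, "claw": 0}, {"ax": 0, "ay": 0, "az": 0, "x": 0.028, "y": 0.294, "z": 0, "claw": 0}, {"ax": 0, "ay": 0, "az": 0, "x": 0.032, "y": 0.335, "z": -0.02, "claw": 0}, {"ax": 0, "ay": 0, "az": 0, "x": 0.032, "y": 0.335, "z": -0.04, "claw": 0}, {"ax": 0, "ay": 0, "az": 0, "x": 0.032, "y": 0.335, "z": -0.04, "claw": 0}]}}

```text
time_s: 2.35
tool_pos: [0.4918, 0.1154, 0.188]
tool_rot: [179.9, 0.3, -5.6]
force: [0.5, -1.3, -0.6]
grip_width: 0.0006
```

```bash
cat > w.py <<'E'
import sys
from h import *
n=sys.argv[1]
o=status.get_obs(); im=vision.read_camera("wrist")[:,:,::-1]
print({k:np.round(o[k],4) for k in ["time_s","tool_pos","tool_rot","force","grip_width"]})
g=(255*(im/255.)**0.55).astype(np.uint8)
cv2.imwrite(f"pics/{n}.png",g)
np.save(f"{n}.npy",np.r_[o["tool_pos"],o["tool_rot"]])
q=[0.64806419,0.04924923,-0.10123753]
names=["dial","edge","heat","key"]
print(dict(zip(names,np.round(proj(cam("wrist",o),loc([[-.103,.058,.082],[-.133,.058,.082],[-.113,-.016,.082],[-.088,-.075,.09]],q))).tolist())))
E
python3 w.py w1
```

```text
{'time_s': np.float64(2.35), 'tool_pos': array([0.4918, 0.1154, 0.188 ]), 'tool_rot': array([179.9382,   0.3062,  -5.6107]), 'force': array([ 0.5007, -1.3033, -0.558 ]), 'grip_width': np.float64(0.0006)}
{'dial': [276.0, 135.0], 'edge': [276.0, 177.0], 'heat': [380.0, 150.0], 'key': [469.0, 117.0]}
```

View pics/w1.png

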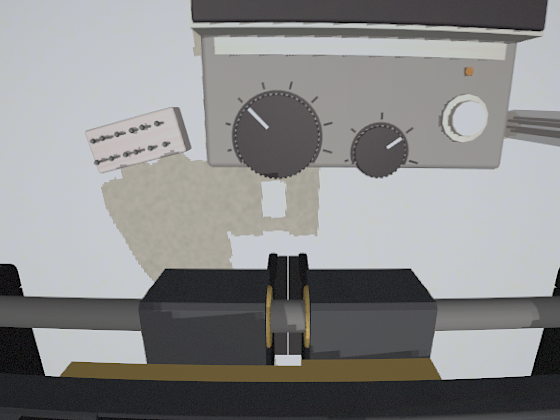

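Run:
```python
from h import *
p=vision.camera_params("wrist"); f=210/np.tan(np.radians(p["fovy"])/2)
K=np.array([[f,0,p["cx"]],[0,f,p["cy"]],[0,0,1]]);T=p["tool_from_camera"];c=(K,p["dist"],T[:3,:3],T[:3,3])
for P in [(.0095,0,.008),(-.0095,0,.008),(.0095,-.01,.008),(.0095,.01,.008),(.0095,0,-.03),(.0095,-.015,-.03)]: print(P,proj(c,[P]))
im=cv2.imread("pics/w1.png")[235:390,190:390]
im=cv2.convertScaleAbs(im,alpha=2.,beta=20)
cv2.imwrite("pics/w1c.png",cv2.resize(im,None,fx=3.8,fy=3.8,interpolation=cv2.INTER_CUBIC))
```

```text
(0.0095, 0, 0.008) [[287.5590074  256.10700304]]
(-0.0095, 0, 0.008) [[287.51342066 291.19431105]]
(0.0095, -0.01, 0.008) [[266.89712101 256.07704692]]
(0.0095, 0.01, 0.008) [[308.21955006 256.11754029]]
(0.0095, 0, -0.03) [[287.59466836 295.05712549]]
(0.0095, -0.015, -0.03) [[248.54322105 294.95328722]]
```

View pics/w1c.png

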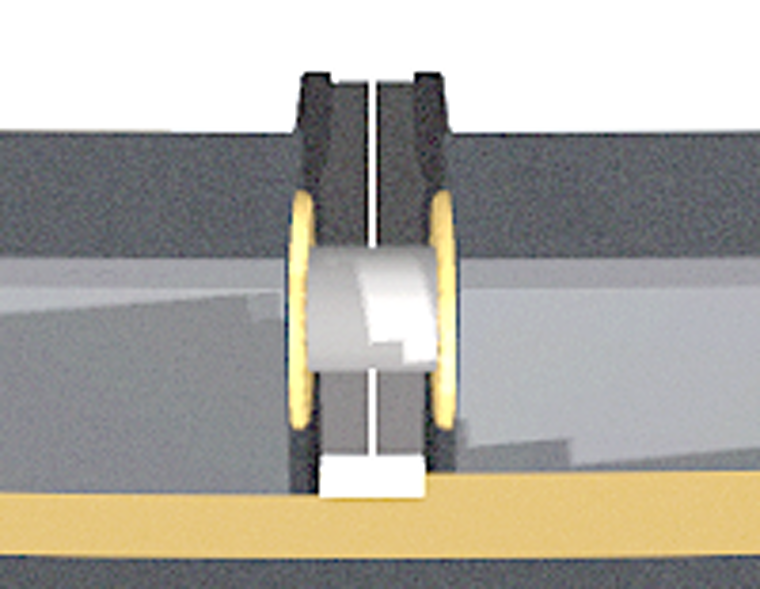

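Request:
{"api": "step_arm", "payload": {"series": [{"ax": 0, "ay": 0, "az": 0, "x": 0, "y": 0.002, "z": -0.04, "claw": 0}, {"ax": 0, "ay": 0, "az": 0, "x": 0, "y": 0.002, "z": -0.08, "claw": 0}, {"ax": 0, "ay": 0, "az": 0, "x": 0, "y": 0.002, "z": -0.116, "claw": 0}, {"ax": 0, "ay": 0, "az": 0, "x": 0, "y": 0.002, "z": -0.116, "claw": 0}, {"ax": 0, "ay": 0, "az": 0, "x": 0.008, "y": 0.0012, "z": -0.116, "claw": 0}, {"ax": 0, "ay": 0, "az": 0, "x": 0.015, "y": 0.0005, "z": -0.116, "claw": 0}, {"ax": 0, "ay": 0, "az": 0, "x": 0.015, "y": 0.0005, "z": -0.116, "claw": 0}, {"ax": 0, "ay": 0, "az": 0, "x": 0.015, "y": 0.0005, "z": -0.116, "claw": 0}]}}

```text
time_s: 3.2
tool_pos: [0.5089, 0.115, 0.0766]
tool_rot: [179.9, 0.1, -5.8]
force: [-8.0, -0.0, 2.6]
grip_width: 0.0005
```

```bash
python3 w.py w2
```

```text
{'time_s': np.float64(3.2), 'tool_pos': array([0.5089, 0.115 , 0.0766]), 'tool_rot': array([ 1.799493e+02,  8.320000e-02, -5.834700e+00]), 'force': array([-7.9683, -0.0218,  2.6222]), 'grip_width': np.float64(0.0005)}
{'dial': [272.0, 197.0], 'edge': [273.0, 263.0], 'heat': [442.0, 220.0], 'key': [593.0, 168.0]}
```

View pics/w2.png

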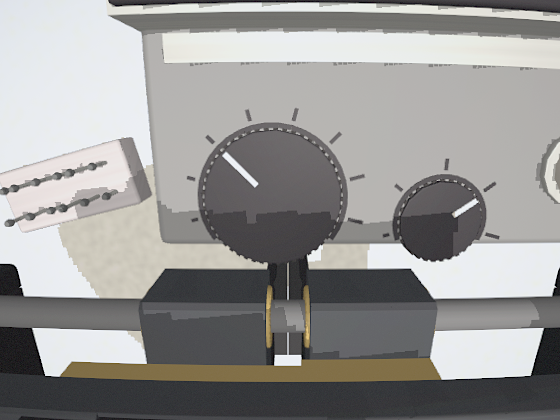

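Contact made at 8 N; the dial's index points at the tick at (210,139) with the mark running (222,153)–(257,186). Now rub sideways.

Request:
{"api": "step_arm", "payload": {"series": [{"ax": 0, "ay": 0, "az": 0, "x": 0.0002, "y": 0.002, "z": 0, "claw": 0}, {"ax": 0, "ay": 0, "az": 0, "x": 0.0004, "y": 0.004, "z": 0, "claw": 0}, {"ax": 0, "ay": 0, "az": 0, "x": 0.0006, "y": 0.006, "z": 0, "claw": 0}, {"ax": 0, "ay": 0, "az": 0, "x": 0.0008, "y": 0.008, "z": 0, "claw": 0}, {"ax": 0, "ay": 0, "az": 0, "x": 0.001, "y": 0.01, "z": 0, "claw": 0}, {"ax": 0, "ay": 0, "az": 0, "x": 0.0012, "y": 0.012, "z": 0, "claw": 0}, {"ax": 0, "ay": 0, "az": 0, "x": 0.0013, "y": 0.013, "z": 0, "claw": 0}, {"ax": 0, "ay": 0, "az": 0, "x": 0.0013, "y": 0.013, "z": 0, "claw": 0}]}}

```text
time_s: 4.05
tool_pos: [0.5103, 0.1289, 0.0766]
tool_rot: [-180.0, 0.0, -5.8]
force: [-6.1, 2.0, 3.2]
grip_width: 0.0005
```

```bash
python3 w.py w3
```

```text
{'time_s': np.float64(4.05), 'tool_pos': array([0.5103, 0.1289, 0.0766]), 'tool_rot': array([-1.799895e+02,  3.430000e-02, -5.805900e+00]), 'force': array([-6.0703,  1.9917,  3.2225]), 'grip_width': np.float64(0.0005)}
{'dial': [305.0, 197.0], 'edge': [304.0, 263.0], 'heat': [473.0, 220.0], 'key': [622.0, 169.0]}
```

View pics/w3.png

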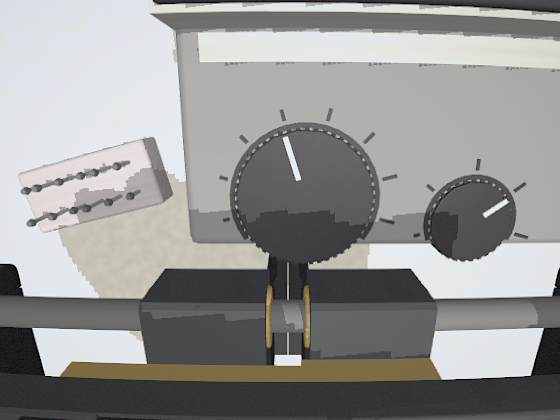

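The dial turned about 28°, mark now (285,138)–(298,180), near the next tick at (282,115), and the spring is pulling it on. I'll back off straight and rise.

Request:
{"api": "step_arm", "payload": {"series": [{"ax": 0, "ay": 0, "az": 0, "x": -0.01, "y": 0.001, "z": 0, "claw": 0}, {"ax": 0, "ay": 0, "az": 0, "x": -0.03, "y": 0.003, "z": 0, "claw": 0}, {"ax": 0, "ay": 0, "az": 0, "x": -0.03, "y": 0.003, "z": 0, "claw": 0}, {"ax": 0, "ay": 0, "az": 0, "x": -0.03, "y": 0.003, "z": 0.03, "claw": 0}, {"ax": 0, "ay": 0, "az": 0, "x": -0.03, "y": 0.003, "z": 0.07, "claw": 0}, {"ax": 0, "ay": 0, "az": 0, "x": -0.03, "y": 0.003, "z": 0.11, "claw": 0}, {"ax": 0, "ay": 0, "az": 0, "x": -0.03, "y": 0.003, "z": 0.11, "claw": 0}]}}

```text
time_s: 4.8
tool_pos: [0.4854, 0.132, 0.1916]
tool_rot: [-179.9, -0.8, -5.8]
force: [0.0, -0.4, -0.2]
grip_width: 0.0004
```

```bash
python3 w.py w4
```

```text
{'time_s': np.float64(4.8), 'tool_pos': array([0.4854, 0.132 , 0.1916]), 'tool_rot': array([-179.8713,   -0.7784,   -5.8356]), 'force': array([ 0.0271, -0.3848, -0.1612]), 'grip_width': np.float64(0.0004)}
{'dial': [299.0, 127.0], 'edge': [299.0, 168.0], 'heat': [401.0, 141.0], 'key': [489.0, 107.0]}
```

View pics/w4.png

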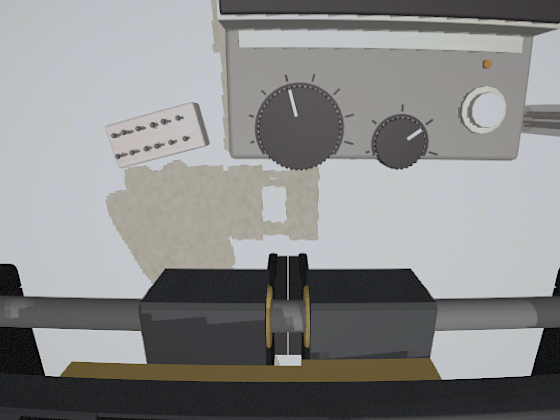

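Run:
```python
from h import *
for n,(x,y) in [("w1",(235,85)),("w4",(255,75))]:
    im=cv2.imread(f"pics/{n}.png")[y:y+100,x:x+100]
    im=cv2.resize(im,None,fx=4,fy=4,interpolation=cv2.INTER_CUBIC)
    cv2.imwrite(f"pics/{n}d.png",im)
    g=cv2.imread(f"pics/{n}.png",0).astype(float)[y:y+100,x:x+100]
    P=np.load(f"{n}.npy");c=cam("wrist",dict(tool_pos=P[:3],tool_rot=P[3:]))
    D=proj(c,loc([[-.103,.058,.082]],[0.64806419,0.04924923,-0.10123753]))[0]-[x,y]
    yy,xx=np.mgrid[:100,:100]; m=(g>150)&(np.hypot(xx-D[0],yy-D[1])<40)
    k,l,s,ce=cv2.connectedComponentsWithStats(m.astype(np.uint8)); i=1+np.argmax(s[1:,4]); 
    pts=np.c_[xx[l==i],yy[l==i]]+[x,y]; W=onz(c,pts,.082)[:,:2]
    W0=W.mean(0); v=np.linalg.svd(W-W0)[2][0]; print(n,s[i],W0,"line ang",np.degrees(np.arctan2(v[1],v[0]))%180,"vs dial centre",W0-loc([[-.103,.058,.082]],[0.64806419,0.04924923,-0.10123753])[0,:2])
```

```text
w1 [13 23 21 21 95] [0.56477187 0.12895956] line ang 39.52403912265112 vs dial centre [0.01331856 0.01159764]
w4 [33 15 10 27 85] [0.56820345 0.12040515] line ang 8.800401889769347 vs dial centre [0.01675013 0.00304322]
```

One click clockwise confirmed (line turned 30.7°). Now the key; I'll locate it from the wrist views too.

Run:
```python
from h import *
for n,x,y in [("w1",426,78),("w4",447,70)]:
    im=cv2.imread(f"pics/{n}.png")[y:y+80,x:x+80]
    cv2.imwrite(f"pics/{n}k.png",cv2.resize(im,None,fx=5,fy=5,interpolation=cv2.INTER_CUBIC))
a=np.hstack([cv2.imread("pics/w1k.png"),cv2.imread("pics/w4k.png")]);cv2.imwrite("pics/k.png",a)
for n,p in [("w1",(466.5,118)),("w4",(487,110))]:
    P=np.load(f"{n}.npy");c=cam("wrist",dict(tool_pos=P[:3],tool_rot=P[3:])); print(onz(c,[p],.09))
```

```text
[[ 0.55216029 -0.0143767   0.09      ]]
[[ 0.55124919 -0.01483174  0.09      ]]
```

View pics/k.png

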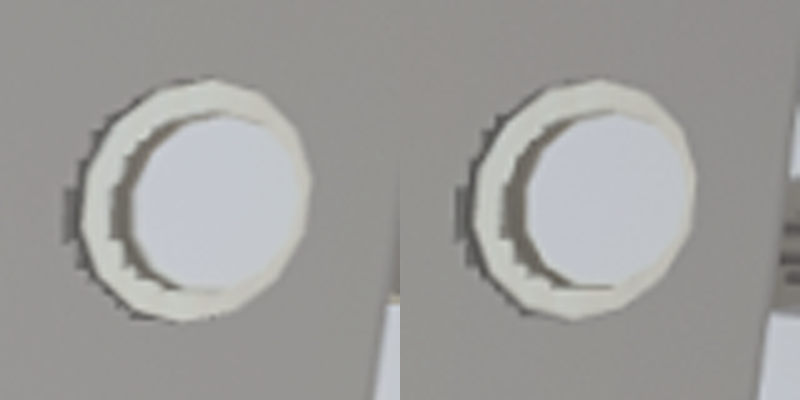

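Request:
{"api": "step_arm", "payload": {"series": [{"ax": 0, "ay": 0, "az": 0, "x": 0.018, "y": -0.037, "z": 0, "claw": 0}, {"ax": 0, "ay": 0, "az": 0, "x": 0.036, "y": -0.074, "z": 0, "claw": 0}, {"ax": 0, "ay": 0, "az": 0, "x": 0.054, "y": -0.111, "z": 0, "claw": 0}, {"ax": 0, "ay": 0, "az": 0, "x": 0.0717, "y": -0.148, "z": 0, "claw": 0}, {"ax": 0, "ay": 0, "az": 0, "x": 0.0717, "y": -0.148, "z": -0.03, "claw": 0}, {"ax": 0, "ay": 0, "az": 0, "x": 0.0717, "y": -0.148, "z": -0.06, "claw": 0}, {"ax": 0, "ay": 0, "az": 0, "x": 0.0717, "y": -0.148, "z": -0.072, "claw": 0}, {"ax": 0, "ay": 0, "az": 0, "x": 0.0717, "y": -0.148, "z": -0.072, "claw": 0}, {"ax": 0, "ay": 0, "az": 0, "x": 0.0717, "y": -0.148, "z": -0.072, "claw": 0}]}}

```text
time_s: 5.75
tool_pos: [0.5526, -0.0167, 0.1133]
tool_rot: [-180.0, -0.1, -5.8]
force: [-0.2, -1.4, 0.2]
grip_width: 0.0008
```

```bash
python3 w.py w5
```

```text
{'time_s': np.float64(5.75), 'tool_pos': array([ 0.5526, -0.0167,  0.1133]), 'tool_rot': array([-1.79999e+02, -6.02000e-02, -5.76150e+00]), 'force': array([-0.159 , -1.3974,  0.2458]), 'grip_width': np.float64(0.0008)}
{'dial': [59.0, 277.0], 'edge': [69.0, 322.0], 'heat': [185.0, 295.0], 'key': [287.0, 261.0]}
```

View pics/w5.png

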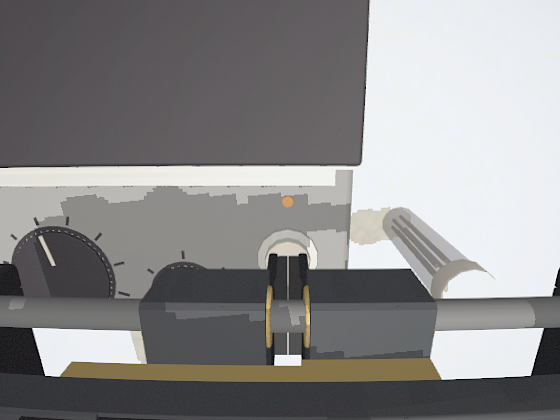

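Request:
{"api": "step_arm", "payload": {"series": [{"ax": 0, "ay": 0, "az": 0, "x": 0, "y": 0, "z": -0.012, "claw": 0}, {"ax": 0, "ay": 0, "az": 0, "x": 0, "y": 0, "z": -0.016, "claw": 0}, {"ax": 0, "ay": 0, "az": 0, "x": 0, "y": 0, "z": -0.019, "claw": 0}, {"ax": 0, "ay": 0, "az": 0, "x": 0, "y": 0, "z": -0.022, "claw": 0}, {"ax": 0, "ay": 0, "az": 0, "x": 0, "y": 0, "z": -0.022, "claw": 0}, {"ax": 0, "ay": 0, "az": 0, "x": 0, "y": 0, "z": -0.022, "claw": 0}]}}

```text
time_s: 6.4
tool_pos: [0.5524, -0.017, 0.0932]
tool_rot: [179.9, -0.0, -5.8]
force: [-6.0, -0.2, 17.9]
grip_width: 0.0005
```

Tip at z = 0.085 with 18 N, so the key is bottomed. I'll lift and move well clear.

Request:
{"api": "step_arm", "payload": {"series": [{"ax": 0, "ay": 0, "az": 0, "x": 0, "y": 0, "z": 0.01, "claw": 0}, {"ax": 0, "ay": 0, "az": 0, "x": 0, "y": 0, "z": 0.04, "claw": 0}, {"ax": 0, "ay": 0, "az": 0, "x": 0, "y": 0, "z": 0.08, "claw": 0}, {"ax": 0, "ay": 0, "az": 0, "x": -0.02, "y": 0, "z": 0.11, "claw": 0}, {"ax": 0, "ay": 0, "az": 0, "x": -0.06, "y": 0.03, "z": 0.11, "claw": 0}, {"ax": 0, "ay": 0, "az": 0, "x": -0.08, "y": 0.06, "z": 0.11, "claw": 0}, {"ax": 0, "ay": 0, "az": 0, "x": -0.08, "y": 0.08, "z": 0.11, "claw": 0}, {"ax": 0, "ay": 0, "az": 0, "x": -0.08, "y": 0.08, "z": 0.11, "claw": 0}, {"ax": 0, "ay": 0, "az": 0, "x": -0.08, "y": 0.08, "z": 0.11, "claw": 0}]}}

```text
time_s: 7.3
tool_pos: [0.4721, 0.0626, 0.2006]
tool_rot: [180.0, -0.0, -5.8]
force: [0.9, -0.8, 0.3]
grip_width: 0.0006
```

```bash
python3 w.py w6
python3 - <<'E'
from h import *
im=vision.read_camera("top")[:,:,::-1]
cv2.imwrite("pics/top6.png",im)
a,b=[cv2.resize((255*(i[120:270,170:370]/255.)**.5).astype(np.uint8),None,fx=2,fy=2) for i in (cv2.imread("pics/top0.png"),im)]
cv2.imwrite("pics/cmp.png",np.hstack([a,b]))
E
```

```text
{'time_s': np.float64(7.3), 'tool_pos': array([0.4721, 0.0626, 0.2006]), 'tool_rot': array([ 1.799522e+02, -1.260000e-02, -5.759600e+00]), 'force': array([ 0.898 , -0.8291,  0.2753]), 'grip_width': np.float64(0.0006)}
{'dial': [202.0, 115.0], 'edge': [205.0, 156.0], 'heat': [303.0, 129.0], 'key': [388.0, 94.0]}
```

View pics/w6.png

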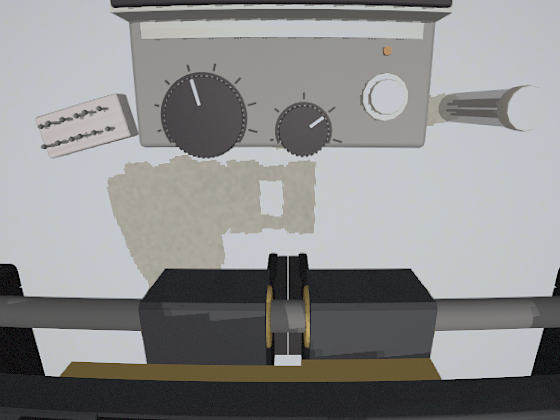

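View pics/cmp.png

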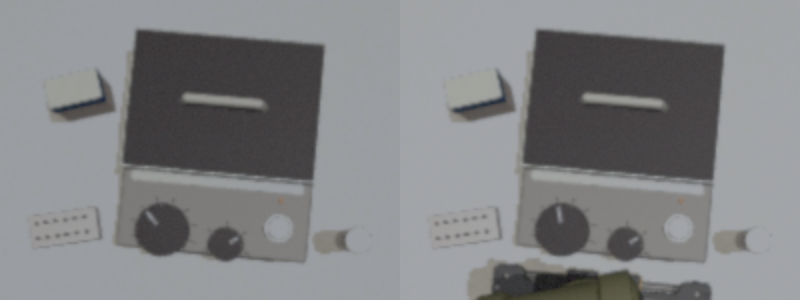

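The dial is one click on, at mark (192,80)–(199,105). The key at (386,97) stands proud again, and the heat dial, lid, bur block, tube and carton look unmoved. The arm is clear, so I'm handing the job in.

```bash
python3 -c "
from cell import workorder,status
print(workorder.sign_off()); print(status.get_obs()['time_s'])"
```

```text
the job is handed in; nothing more can be done
None
the job is handed in; nothing more can be done
```

I turned the time dial one click clockwise, pressed the start key fully down and let it come up. I handed the job in at about 7.4 s of the allowed 35 s; no verdict was reported.

- **Time dial:** I rubbed the front edge 13 mm sideways at about 6–8 N with the closed fingertips. Once released, the index line had turned 30.7° against the nominal 30°. It was still on that tick in the last pictures.
- **Start key:** I pushed it until the fingertip stood at 85 mm above the counter, the fully-down height, with about 18 N. That also gave a 6 N sideways reading in x, which I did not trace. By eye, the key stands proud again in the last wrist picture.
- **Left alone:** in the before and after top views the heat dial, lid, bur block, tube and carton look unmoved. I compared these by eye and did not measure them.
- **Arm:** it finished clear of everything, with the force reading within 1 N of zero.
- **Small disagreement:** the finger met the dial edge about 2.5 mm earlier than my pose estimate predicted. I set the pressure from the force reading, so this made no difference.

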